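# Close the storage jars with the lids that fit

## Robot

A 6-joint arm with a two-finger parallel gripper is mounted at the origin on a cart in front of the work surface, level with it; the furniture and walls round the work are solid. World frame = base frame: x ahead of the robot, y to its left, z up, the work surface at z = 0. Lengths are in m, angles in degrees, forces in N, time in s.
With the tool pointing down it reaches from about 0.4 to 0.825 m from the base axis. Payload 7 kg.
Tool frame: the origin (TCP) lies between the finger pads; the fingertips stand 25 mm ahead of it and the grasp point (between the pads) lies 6 mm ahead of it; z points along the fingers, y is the line along which they close (so a half turn about z gives the same grasp; the last joint's range is limited). The gripper opens to 88 mm and grips with 3 to 60 N. Pads are 19 mm wide; open, the fingers measure 130 mm over their backs; the gripper's body (78 mm by 193 mm) begins 47 mm behind the grasp point.
Start: joints at [83.887, 20.546, 0.682, 0, -70.136, -16.507], TCP at [0.26, 0.623, 0.252] pointing down, gripper open.
Joint ranges: [-176.03, 176.03], [-82.01, 121.73], [-58.28, 71.71], [-173.87, 95.51], [-174.79, -0.11], [-173.66, 173.66]. Speed limits (degrees/s): [136.94, 136.94, 172.46, 180, 180, 180].

## Interface

Orientations are given as [roll, pitch, yaw] about the fixed x, y, z axes, in that order (R = Rz(yaw) Ry(pitch) Rx(roll)).
In Python, from plant import status, optics, job gives the robot as it stands. The module is installed in compiled form; this text tells all that it offers.
- The arm moves only by the tool pendant, called as name(argument=value, ...) on one line, values as JSON. Schema: {"type":"object","properties":{"rows":{"type":"object","properties":{"increments":{"type":"array","items":{"type":"array","items":{"type":"number"},"minItems":5,"maxItems":5},"minItems":1,"maxItems":8}},"additionalProperties":false,"required":["increments"]},"only":{"type":"string"},"quiet":{"type":"boolean"},"lines":{"type":"string"}},"required":["rows"],"additionalProperties":false}. rows is an object whose key "increments" holds a list of rows, 1 to 8 of them, each of 5 numbers: dx, dy, dz in m, then a turn about the tool's z in degrees, then the finger opening in m; each row is the pose to reach, as a shift and turn from the pose commanded when the call began, along the tool's axes at that moment; what a row does not reach only later rows make up. A row lasts 1/8 s, in which the tool goes at most 0.0625 m and 10.7 degrees, less where a joint would pass 70% of its speed; a pose out of reach is approached as far as the arm can. The fingers move at their own pace and stop on an object; the grip force is fixed at half the most. Time passes only in rows, so rows that do not move let the fingers close. The tool returns the time, the measured TCP pose, the force, the opening and the grip force at its end. only (a regular expression) keeps the lines of the reply that match it, lines (a string "A,B") keeps lines A to B, and quiet returns only ok. Input that does not fit is refused with a message, and nothing moves.
- status.get_obs(): the state, without advancing time (a new reading comes with each control period).
- optics.snapshot(name): name is "side" or "top" or "wrist"; returns a dict with "frame" (384x512x3 uint8, red, green, blue), "z_map" (384x512 float32, m along the optical axis (not along the pixel's ray), 0 where there is no reading), "fovy" (degrees; the focal length in pixels is half the picture's height over the tangent of half this angle, whatever the lens; pixels are square), "cx", "cy" (the principal point, pixels), "R" (3x3) and "t" (3): a world point X has camera coordinates R X + t; the wrist camera has in their place "T_tool_cam" (4x4, takes a point from camera to tool coordinates, whose origin is the TCP and whose axes are the flange's). Camera axes: x right, y down, z forward; pixel columns grow to the right and rows downward; lengths in m; the calibration is good to about 2 mm. A picture is of the moment at which its call begins: read the wrist's pose just before it.
- job.close_job(): hands the job in; it is judged then, once.
The state is a dict: "clock": time; "joint_pos": joint angles; "qvel": joint speeds; "tau": joint torques, N m; "tool_pos": TCP position; "orientation": TCP orientation; "force": force on the tool from outside, world axes, zero at the start; "moment": the same for the moment, N m; "opening": finger opening in m; "gripper_force": force on a finger pad.
Only numpy, scipy, OpenCV 4.12 (cv2) and the standard library are available. Lean on these libraries where they do the work, as an engineer would, in place of code of your own. Each camera call takes 0.05 s, during which the arm holds its last target. There are 200 camera calls.

## Task

The four stoneware storage jars have been washed and are dry: close each one with the wooden lid that fits its mouth, every lid flat and fully home on its rim. Leave the jars standing where they are, and do not shift the timer or the mandarin among them.

Things in the scene. Friction and masses are not known exactly. Their poses are not given: they have to be found in the camera images.
- jar_small: the smallest of four round, straight-sided, open storage jars of grey stoneware: 56 mm across outside, mouth 46 mm across, 62 mm high, wall 5 mm, inner floor 6 mm above the table; loose, about 0.30 kg. Origin: centre of its underside; z up along its axis.
- jar_medium: the second smallest of four round, straight-sided, open storage jars of grey stoneware: 72 mm across outside, mouth 62 mm across, 68 mm high, wall 5 mm, inner floor 6 mm above the table; loose, about 0.46 kg. Origin: centre of its underside; z up along its axis.
- jar_large: the second widest of four round, straight-sided, open storage jars of grey stoneware: 90 mm across outside, mouth 80 mm across, 75 mm high, wall 5 mm, inner floor 6 mm above the table; loose, about 0.62 kg. Origin: centre of its underside; z up along its axis.
- jar_widest: the widest of four round, straight-sided, open storage jars of grey stoneware: 110 mm across outside, mouth 100 mm across, 82 mm high, wall 5 mm, inner floor 6 mm above the table; loose, about 0.78 kg. Origin: centre of its underside; z up along its axis.
- lid_small: the smallest of four wooden lids, 55 mm across, 30 g, for the 46 mm mouth. From its underside up: tapered plug 18 mm deep (28 mm at the tip, 41 at the top; it centres itself), disc 9 mm thick, round knob to 55 mm (24 mm across from 37 to 55; neck below 16 mm). Starts standing on its plug. Home: disc on the rim, underside 44 mm above the jar's underside. Origin: centre of underside; z up.
- lid_medium: the second smallest of four wooden lids, 71 mm across, 55 g, for the 62 mm mouth. From its underside up: tapered plug 18 mm deep (44 mm at the tip, 57 at the top; it centres itself), disc 9 mm thick, round knob to 55 mm (24 mm across from 37 to 55; neck below 16 mm). Starts standing on its plug. Home: disc on the rim, underside 50 mm above the jar's underside. Origin: centre of underside; z up.
- lid_large: the second widest of four wooden lids, 89 mm across, 80 g, for the 80 mm mouth. From its underside up: tapered plug 18 mm deep (62 mm at the tip, 75 at the top; it centres itself), disc 9 mm thick, round knob to 55 mm (24 mm across from 37 to 55; neck below 16 mm). Starts standing on its plug. Home: disc on the rim, underside 57 mm above the jar's underside. Origin: centre of underside; z up.
- lid_widest: the widest of four wooden lids, 109 mm across, 105 g, for the 100 mm mouth. From its underside up: tapered plug 18 mm deep (82 mm at the tip, 95 at the top; it centres itself), disc 9 mm thick, round knob to 55 mm (24 mm across from 37 to 55; neck below 16 mm). Starts standing on its plug. Home: disc on the rim, underside 64 mm above the jar's underside. Origin: centre of underside; z up.
- timer: round red-topped kitchen timer, 69 mm across, 44 mm high, standing loose among the jars and lids; not to be moved. Origin: centre of its underside.
- mandarin: loose mandarin, 61 mm across, 50 mm high, lying among the jars and lids; not to be moved. Origin: centre of its underside.
Things that resemble listed ones, but are neither listed nor needed, are in the scene too. Leave any purple look-alike of the lid_small alone. What is shaped like the lid_widest but purple is not meant.

How it is judged (in metres and radians):
At the end, for the whole second after the job is handed in: Each of the four lids is on the jar of its own size: centred on it within 8 mm, its height within 4 mm of fully home (disc flat on the rim), lid and jar upright within 0.07 rad, all at rest (horizontal distance between lid_small and jar_small below 0.008 m and z of lid_small in the frame of jar_small between 0.04 and 0.048 m and angle between each of lid_small, jar_small, lid_medium, jar_medium, lid_large, jar_large, lid_widest, jar_widest's own z axis and vertical below 0.07 rad and linear speed of each of lid_small, jar_small, lid_medium, jar_medium, lid_large, jar_large, lid_widest, jar_widest below 0.02 m/s and horizontal distance between lid_medium and jar_medium below 0.008 m and z of lid_medium in the frame of jar_medium between 0.046 and 0.054 m and horizontal distance between lid_large and jar_large below 0.008 m and z of lid_large in the frame of jar_large between 0.053 and 0.061 m and horizontal distance between lid_widest and jar_widest below 0.008 m and z of lid_widest in the frame of jar_widest between 0.06 and 0.068 m); the robot touches nothing.
It fails at once if a jar is tipped by more than 0.4 rad (angle between any of jar_small, jar_medium, jar_large, jar_widest's own z axis and vertical above 0.4 rad).
It fails at once if a jar is shifted more than 60 mm (distance of any of jar_small, jar_medium, jar_large, jar_widest from where it was at the start of the episode above 0.06 m).
It fails at once if the timer or the mandarin is shifted more than 30 mm (distance of any of timer, mandarin from where it was at the start of the episode above 0.03 m).
It also fails if it takes over 106 s, if anything falls off the work surface, if the arm or the gripper's body presses on something with over 40 N, if the wrist force passes 120 N, or if a joint passes its speed limit or range.

## Working session

There is one attempt and no reset: what is moved stays moved. The work goes in short steps, Python scripts to look and compute and a tool call to move; the robot and the scene stay as the last step left them, time stands still between calls to the robot, and variables do not carry over. Pictures are saved under pics/ and viewed, at most 14 in all, crops included, and the job is handed in when it is done.

```bash
mkdir -p pics; python3 - <<'E'
from plant import status, optics
import cv2,numpy as np
o=status.get_obs();print(o['clock'],o['tool_pos'],o['orientation'],o['opening'])
for n in ("top","side"):
    s=optics.snapshot(n);cv2.imwrite(f"pics/{n}0.png",s["frame"][:,:,::-1])
    np.savez(f"{n}0.npz",**s);print(n,s['fovy'],s['cx'],s['cy'],-s['R'].T@s['t'],s['R'][2],(s['z_map']>0).mean(),[k for k in s])
E
```

```text
0.0 [0.25947897 0.62263874 0.25060893] [ 1.79903308e+02 -8.20400251e-03 -2.26297826e+01] 0.08745506229006705
top 49.30540718099792 252.38843957494998 193.08497539101842 [ 0.35447036 -0.03776677  1.27833979] [ 0.16622175 -0.01439959 -0.98598326] 0.9960835774739584 ['frame', 'z_map', 'fovy', 'cx', 'cy', 'R', 't']
side 48.61181828855092 256.36710456214 191.0494984876686 [ 0.11131915 -1.05495137  0.62197431] [ 0.37355057  0.8084305  -0.45486272] 0.9647064208984375 ['frame', 'z_map', 'fovy', 'cx', 'cy', 'R', 't']
```

View pics/top0.png

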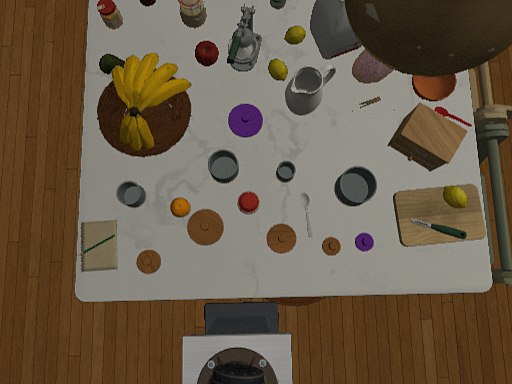

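View pics/side0.png

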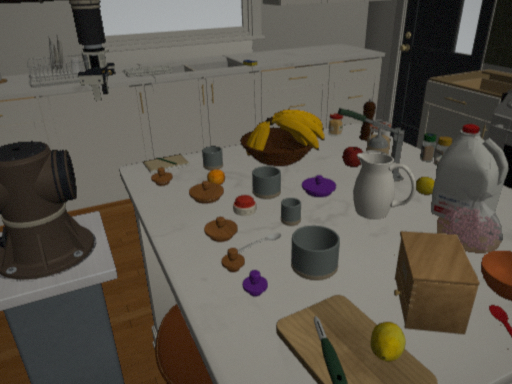

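```bash
cat > h.py <<'E'
import numpy as np,cv2
def cloud(s):
    f=192/np.tan(np.radians(s['fovy']/2)); z=s['z_map'].astype(float)
    v,u=np.mgrid[:384,:512]
    P=np.stack([(u-s['cx'])/f*z,(v-s['cy'])/f*z,z],-1)
    if 'T_tool_cam' in s: return P
    return (P-s['t'])@s['R']
def ray(s,uv,h):
    f=192/np.tan(np.radians(s['fovy']/2))
    d=s['R'].T@np.array([(uv[0]-s['cx'])/f,(uv[1]-s['cy'])/f,1]);c=-s['R'].T@s['t']
    return c+d*(h-c[2])/d[2]
def circ(xy):
    for _ in range(4):
        A=np.c_[2*xy,np.ones(len(xy))];p=np.linalg.lstsq(A,(xy**2).sum(1),rcond=None)[0]
        r=np.sqrt(p[2]+p[:2]@p[:2]);e=np.abs(np.hypot(*(xy-p[:2]).T)-r)
        xy=xy[e<max(2*np.median(e),.001)]
    return p[:2],r
E
python3 - <<'E'
from h import *
s=dict(np.load('top0.npz'));P=cloud(s);fr=s['frame']
print('table z',np.median(P[285:292,180:400,2]),np.median(P[210:230,330:350,2]))
def patch(u,v,r):
    m=np.zeros((384,512),bool);m[v-r:v+r+1,u-r:u+r+1]=1;return m
print('JARS')
for u,v,r in [(131,194,20),(223,166,22),(286,171,15),(356,186,28)]:
    Q=P[patch(u,v,r)];h=np.percentile(Q[:,2],97)
    q=Q[Q[:,2]>h-.006];c,R=circ(q[:,:2])
    print((u,v),'rim z',h.round(4),'c',c.round(4),'Rmid',R.round(4),'ext',np.ptp(q[:,:2],axis=0).round(3),'bbox c',((q[:,:2].max(0)+q[:,:2].min(0))/2).round(4))
hsv=cv2.cvtColor(fr,cv2.COLOR_RGB2HSV)
print('LIDS')
for u,v,r in [(148,262,15),(205,227,21),(282,238,18),(331,246,12),(245,120,20),(364,242,12),(248,202,13),(180,207,13)]:
    m=(patch(u,v,r)&(hsv[...,1]>110)).astype(np.uint8)
    c=max(cv2.findContours(m,0,cv2.CHAIN_APPROX_NONE)[0],key=cv2.contourArea)[:,0]
    w=np.array([ray(s,p,.025) for p in c])
    ce,R=circ(w[:,:2]);Q=P[m>0]
    k=Q[Q[:,2]>.046][:,:2]
    print((u,v),'c',ce.round(4),'D+pix',(2*R+.003).round(4),'zmax',Q[:,2].max().round(4),'knob',k.mean(0).round(4),len(k))
E
```

```text
table z -0.0007760290326166374 -0.000726673167682934
JARS
(131, 194) rim z 0.0669 c [0.4723 0.1561] Rmid 0.1833 ext [0.248 0.382] bbox c [0.4787 0.153 ]
(223, 166) rim z 0.0744 c [0.5286 0.0034] Rmid 0.1316 ext [0.335 0.112] bbox c [0.5221 0.0182]
(286, 171) rim z 0.0623 c [ 0.6288 -0.1575] Rmid 0.0259 ext [0.301 0.147] bbox c [ 0.5051 -0.1113]
(356, 186) rim z 0.0814 c [ 0.4771 -0.2277] Rmid 0.1797 ext [0.277 0.38 ] bbox c [ 0.4928 -0.2279]
LIDS
(148, 262) c [0.3683 0.2559] D+pix 0.0696 zmax 1.2783 knob [0.3662 0.2358] 61
(205, 227) c [0.4666 0.0883] D+pix 0.1069 zmax 1.2783 knob [0.4643 0.086 ] 55
(282, 238) c [ 0.4281 -0.1384] D+pix 0.0874 zmax 1.2783 knob [ 0.4254 -0.1363] 55
(331, 246) c [ 0.4015 -0.2862] D+pix 0.0532 zmax 0.0592 knob [ 0.4003 -0.2858] 55
(245, 120) c [ 0.7985 -0.0382] D+pix 0.1079 zmax 1.2783 knob [ 0.7558 -0.0381] 54
(364, 242) c [ 0.4121 -0.3856] D+pix 0.054 zmax 1.2783 knob [ 0.4071 -0.3614] 59
(248, 202) c [ 0.5392 -0.0424] D+pix 0.0644 zmax 1.2783 knob [ 0.5104 -0.0419] 13
(180, 207) c [0.528  0.1631] D+pix 0.0607 zmax 1.2783 knob [0.5242 0.1625] 96
```

```bash
python3 - <<'E'
from h import *
s=dict(np.load('top0.npz'));P=cloud(s);fr=s['frame'];P[s['z_map']==0]=np.nan
V=dict(np.load('side0.npz'));S=cloud(V);S[V['z_map']==0]=np.nan
S=S.reshape(-1,3);T=P.reshape(-1,3)
print('JARS')
for n,c,D,h in [('m',(131,194),.072,.068),('l',(223,166),.09,.075),('s',(286,171),.056,.062),('w',(356,186),.11,.082)]:
    g=ray(s,c,h)[:2]
    for nm,A in (('top',T),('side',S)):
        q=A[(np.abs(A[:,2]-h)<.006)&(np.hypot(*(A[:,:2]-g).T)<D/2+.015)]
        if len(q)<8: print(n,nm,len(q));continue
        ce,R=circ(q[:,:2]);print(n,nm,len(q),'c',ce.round(4),'R',R.round(4),'exp',D/2-.0025,'zmed',np.median(q[:,2]).round(4),'bbox',((q[:,:2].max(0)+q[:,:2].min(0))/2).round(4))
print('LIDS')
for n,c,D in [('m',(148,262),.071),('w',(205,227),.109),('l',(282,238),.089),('s',(331,246),.055),('PW',(245,120),.109),('PS',(364,242),.055),('timer',(248,202),.069),('mand',(180,207),.061)]:
    g=ray(s,c,.04)[:2]
    for nm,A in (('top',T),('side',S)):
        q=A[(A[:,2]>.043)&(A[:,2]<.06)&(np.hypot(*(A[:,:2]-g).T)<.035)]
        d=A[(A[:,2]>.022)&(A[:,2]<.032)&(np.hypot(*(A[:,:2]-g).T)<D/2+.015)]
        print(n,nm,'knob',q[:,:2].mean(0).round(4) if len(q) else None,len(q),'disc bbox c',((d[:,:2].max(0)+d[:,:2].min(0))/2).round(4),'ext',np.ptp(d[:,:2],axis=0).round(4))
E
```

```text
JARS
m top 129 c [0.5667 0.3069] R 0.0332 exp 0.033499999999999995 zmed 0.0663 bbox [0.5682 0.3078]
m side 53 c [0.566  0.3036] R 0.0327 exp 0.033499999999999995 zmed 0.0641 bbox [0.5666 0.3062]
l top 158 c [0.6461 0.0302] R 0.0421 exp 0.042499999999999996 zmed 0.0732 bbox [0.6456 0.031 ]
l side 89 c [0.646  0.0272] R 0.0425 exp 0.042499999999999996 zmed 0.0711 bbox [0.6462 0.0261]
s top 92 c [ 0.6287 -0.1575] R 0.0259 exp 0.025500000000000002 zmed 0.0606 bbox [ 0.6282 -0.1577]
s side 75 c [ 0.6282 -0.1618] R 0.0253 exp 0.025500000000000002 zmed 0.0584 bbox [ 0.6284 -0.1613]
w top 217 c [ 0.5755 -0.3641] R 0.052 exp 0.0525 zmed 0.0805 bbox [ 0.5762 -0.3638]
w side 268 c [ 0.5748 -0.3679] R 0.0525 exp 0.0525 zmed 0.079 bbox [ 0.5752 -0.3657]
LIDS
m top knob [0.3669 0.2549] 58 disc bbox c [0.3676 0.2546] ext [0.0673 0.0689]
m side knob [0.3663 0.2485] 33 disc bbox c [0.3665 0.2523] ext [0.0703 0.0707]
w top knob [0.4651 0.0871] 54 disc bbox c [0.4647 0.0881] ext [0.1056 0.1082]
w side knob [0.4642 0.0814] 39 disc bbox c [0.4645 0.0881] ext [0.1072 0.1184]
l top knob [ 0.4265 -0.1381] 5
[... 269 characters left out ...]
3 -0.291 ] ext [0.0535 0.0528]
PW top knob [ 0.7965 -0.0384] 51 disc bbox c [ 0.7973 -0.0383] ext [0.1082 0.1066]
PW side knob [ 0.7947 -0.0453] 32 disc bbox c [ 0.7983 -0.0413] ext [0.1103 0.1076]
PS top knob [ 0.4107 -0.3845] 56 disc bbox c [ 0.4107 -0.3865] ext [0.0538 0.0542]
PS side knob [ 0.409  -0.3924] 95 disc bbox c [ 0.4101 -0.3899] ext [0.0545 0.0539]
timer top knob [ 0.5381 -0.0422] 70 disc bbox c [ 0.5375 -0.0438] ext [0.0648 0.0638]
timer side knob [ 0.5393 -0.0456] 2 disc bbox c [ 0.5367 -0.0533] ext [0.0645 0.0519]
mand top knob [0.5262 0.1631] 172 disc bbox c [0.521  0.1566] ext [0.0664 0.0719]
mand side knob [0.5266 0.1564] 44 disc bbox c [0.5219 0.1468] ext [0.0539 0.0452]
```

```bash
cat >> h.py <<'E'
from scipy.spatial.transform import Rotation as Ro
def shift(target):
    from plant import status
    o=status.get_obs();R=Ro.from_euler('xyz',o['orientation'],degrees=True)
    print('t',round(float(o['clock']),2),'tcp',np.round(o['tool_pos'],4),'rpy',np.round(o['orientation'],2),'F',np.round(o['force'],1),'open',round(float(o['opening']),4),
     'shift',np.round(R.inv().apply(np.array(target)-o['tool_pos']),4))
E
python3 - <<'E'
from h import *
s=dict(np.load('top0.npz'));P=cloud(s);print('lamp',P[20,440],P[60,440])
c=s['frame'][105:280,120:390,::-1];cv2.imwrite('pics/crop.png',cv2.resize(c,None,fx=2.9,fy=2.9,interpolation=cv2.INTER_CUBIC))
shift([.367,.255,.20])
E
```

```text
lamp [ 0.62576359 -0.2644453   0.83948634] [ 0.60143558 -0.28449832  0.7902961 ]
t 0.1 tcp [0.2595 0.6227 0.2507] rpy [ 1.7991e+02 -1.0000e-02 -2.2630e+01] F [ 0.1  0.6 -0.2] open 0.0877 shift [0.2407 0.298  0.0512]
```

View pics/crop.png

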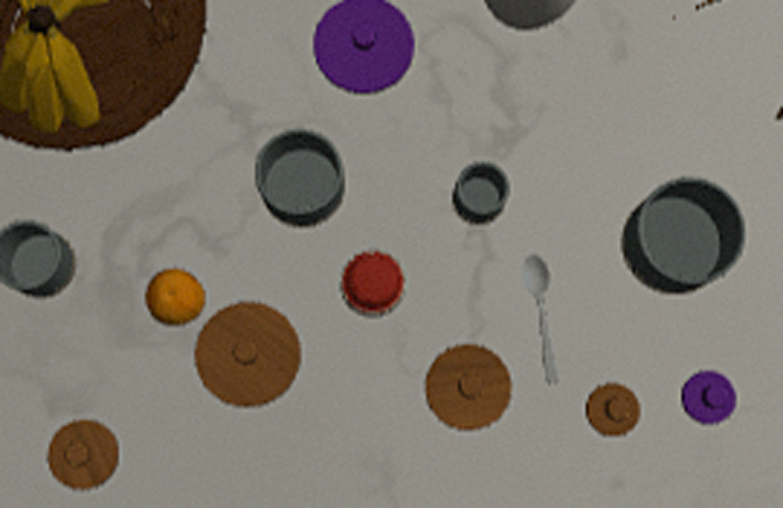

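Candidates in the top view are the brown lids at (148,262) 70 mm → medium, (205,227) 108 mm → widest, (282,238) 88 mm → large and (331,246) 54 mm → small. The purple look-alikes at (245,120) and (364,242) are not used. The crop confirms the four brown ones. I start with the medium lid.

pendant(rows={"increments":[[0.24, 0.298, 0.0, 0, 0.05], [0.24, 0.298, 0.0, 0, 0.05], [0.24, 0.298, 0.0, 0, 0.05], [0.24, 0.298, 0.0, 0, 0.05], [0.24, 0.298, 0.0, 0, 0.05], [0.24, 0.298, 0.05, 0, 0.05], [0.24, 0.298, 0.05, 0, 0.05], [0.24, 0.298, 0.05, 0, 0.05]]})

```text
clock: 1.1
tool_pos: [0.3665, 0.2543, 0.2009]
orientation: [179.9, 0.0, -22.7]
force: [0.4, 0.9, 0.7]
opening: 0.0499
gripper_force: 0.0
```

```bash
python3 - <<'E'
from h import *
from plant import optics
shift([.367,.255,.056])
s=optics.snapshot('wrist');np.savez('w1.npz',**s);cv2.imwrite('pics/w1.png',s['frame'][:,:,::-1]);print(s['T_tool_cam'].round(3))
t=dict(np.load('top0.npz'));P=cloud(t);m=P[...,2]>.6
m&=t['z_map']>0;Q=P[m];print('lamp',len(Q),Q.min(0),Q.max(0),'rmin',np.hypot(Q[:,0],Q[:,1]).min())
E
```

```text
t 1.1 tcp [0.3665 0.2543 0.2009] rpy [ 1.799e+02  2.000e-02 -2.272e+01] F [0.4 0.9 0.7] open 0.0499 shift [ 0.0002 -0.0011  0.1448]
[[-0.    -0.952 -0.307  0.084]
 [ 1.    -0.    -0.     0.001]
 [ 0.    -0.307  0.952 -0.134]
 [ 0.     0.     0.     1.   ]]
lamp 10561 [ 0.5980966  -0.37687077  0.71775442] [ 0.71734065 -0.18016655  0.86347396] rmin 0.6595090440205477
```

View pics/w1.png

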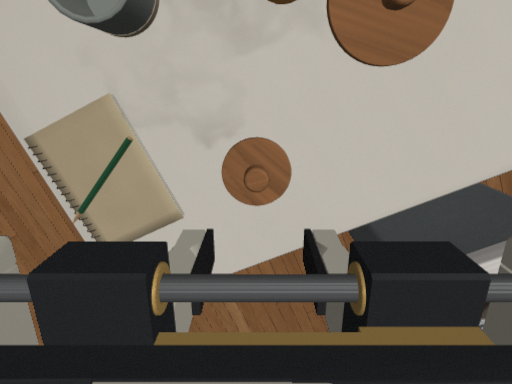

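The wrist view shows the medium lid, with its knob at (257,179), almost midway between the fingers. I check this against depth in the tool frame.

```bash
cat >> h.py <<'E'
def knob(s,win,zt,box=.05):
    """knob centre in tool axes: depth points near expected tool z (knob top)"""
    P=cloud(s);T=s['T_tool_cam'];Q=P@T[:3,:3].T+T[:3,3]
    u,v,r=win;m=np.zeros((384,512),bool);m[v-r:v+r+1,u-r:u+r+1]=1
    m&=(s['z_map']>0)&(np.abs(Q[...,2]-zt)<.006)
    q=Q[m];print('n',len(q),'z',np.median(q[:,2]).round(4),'c',((q.max(0)+q.min(0))/2)[:2].round(4),'ext',np.ptp(q,axis=0)[:2].round(4))
E
python3 - <<'E'
from h import *
knob(dict(np.load('w1.npz')),(257,177,30),.2009-.055)
E
```

```text
n 507 z 0.1456 c [ 0.0025 -0.0014] ext [0.0232 0.0225]
```

pendant(rows={"increments":[[0.002, -0.001, 0.06, 0, 0.05], [0.002, -0.001, 0.12, 0, 0.05], [0.002, -0.001, 0.145, 0, 0.05], [0.002, -0.001, 0.145, 0, 0.0], [0.002, -0.001, 0.145, 0, 0.0], [0.002, -0.001, 0.145, 0, 0.0], [0.002, -0.001, 0.145, 0, 0.0]]})

```text
clock: 2.02
tool_pos: [0.3692, 0.2567, 0.0578]
orientation: [-179.9, -0.0, -22.6]
force: [-1.7, -0.3, 5.2]
opening: 0.0231
gripper_force: 30.0
```

pendant(rows={"increments":[[0, 0, -0.06, 0, 0.0], [0, 0, -0.12, 0, 0.0], [0, 0, -0.15, 0, 0.0], [0.164, -0.122, -0.15, 0, 0.0], [0.164, -0.122, -0.15, 0, 0.0], [0.164, -0.122, -0.15, 0, 0.0], [0.164, -0.122, -0.15, 0, 0.0], [0.164, -0.122, -0.15, 0, 0.0]]})

```text
clock: 3.02
tool_pos: [0.5679, 0.305, 0.2058]
orientation: [179.9, 0.0, -22.7]
force: [-0.9, -0.7, 0.3]
opening: 0.0234
gripper_force: 30.0
```

```bash
python3 - <<'E'
from h import *
from plant import optics
shift([.567+.001,.307,.0578+.050])
s=optics.snapshot('wrist');np.savez('w2.npz',**s);cv2.imwrite('pics/w2.png',s['frame'][:,:,::-1])
E
```

```text
t 3.02 tcp [0.5679 0.305  0.2058] rpy [ 1.7994e+02  3.0000e-02 -2.2710e+01] F [-0.9 -0.7  0.3] open 0.0234 shift [-0.0006 -0.002   0.098 ]
```

View pics/w2.png

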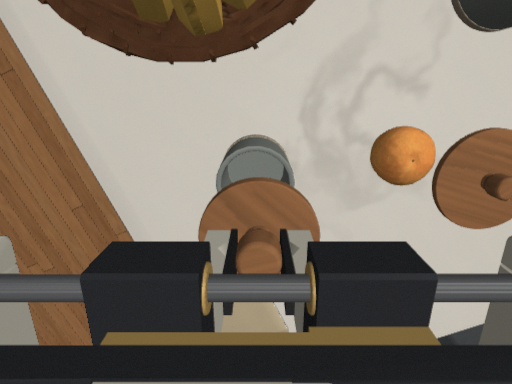

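The lid hangs level at (258,225), above the medium jar at (255,165). Descending.

pendant(rows={"increments":[[0, -0.001, 0.05, 0, 0.0], [0, -0.001, 0.08, 0, 0.0], [0, -0.001, 0.09, 0, 0.0], [0, -0.001, 0.096, 0, 0.0], [0, -0.001, 0.098, 0, 0.0], [0, -0.001, 0.098, 0, 0.0]]})

```text
clock: 3.82
tool_pos: [0.5678, 0.3067, 0.1096]
orientation: [-179.9, -0.0, -22.6]
force: [0.7, 0.5, 0.7]
opening: 0.0232
gripper_force: 30.0
```

pendant(rows={"increments":[[0, 0, 0.002, 0, 0.0], [0, 0, 0.002, 0, 0.05], [0, 0, 0.002, 0, 0.05], [0, 0, 0.002, 0, 0.05], [0, 0, -0.05, 0, 0.05], [0, 0, -0.1, 0, 0.05], [0, 0, -0.1, 0, 0.05]]})

```text
clock: 4.7
tool_pos: [0.5694, 0.3077, 0.2135]
orientation: [-179.6, -0.2, -22.6]
force: [0.8, -0.3, -0.5]
opening: 0.05
gripper_force: 0.0
```

```bash
python3 -c "
from h import *
shift([.465,.0875,.2])
from plant import optics
s=optics.snapshot('top');P=cloud(s);P[s['z_map']==0]=np.nan;q=P.reshape(-1,3);print(s['z_map'][194,131])
s=optics.snapshot('wrist');np.savez('w3.npz',**s);cv2.imwrite('pics/w3.png',s['frame'][:,:,::-1])"
```

```text
t 4.7 tcp [0.5694 0.3077 0.2135] rpy [-179.59   -0.24  -22.59] F [ 0.8 -0.3 -0.5] open 0.05 shift [-0.0119  0.2435  0.0117]
0.99325633
```

View pics/w3.png

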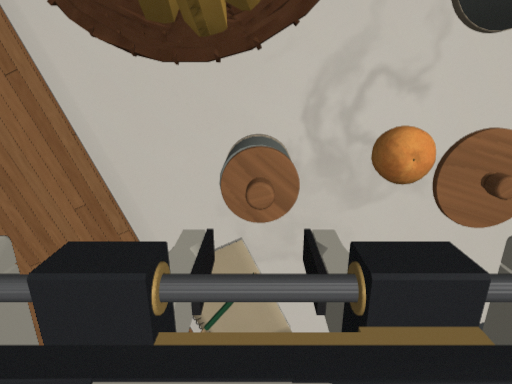

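The medium lid sits flat on its jar at (259,183). I'll check its height by depth while moving to the widest lid.

pendant(rows={"increments":[[-0.012, 0.243, 0.01, 0, 0.05], [-0.012, 0.243, 0.01, 0, 0.05], [-0.012, 0.243, 0.01, 0, 0.05], [-0.012, 0.243, 0.01, 0, 0.05], [-0.012, 0.243, 0.01, 0, 0.05], [-0.012, 0.243, 0.01, 0, 0.05]]})

```text
clock: 5.55
tool_pos: [0.4628, 0.0863, 0.198]
orientation: [180.0, 0.0, -22.7]
force: [0.1, -0.3, -0.2]
opening: 0.05
gripper_force: 0.0
```

```bash
cat >> h.py <<'E'
def lidcheck(s,xy,D,h):
    "top view: disc-top plane of a placed lid; expected height h+9mm"
    P=cloud(s);P[s['z_map']==0]=np.nan;q=P.reshape(-1,3);r=np.hypot(*(q[:,:2]-xy).T)
    k=q[(r<.02)&(q[:,2]>h+.028)&(q[:,2]<h+.045)];d=q[(r<D/2-.006)&(r>.02)&(np.abs(q[:,2]-h-.009)<.008)]
    c=np.linalg.lstsq(np.c_[d[:,:2]-xy,np.ones(len(d))],d[:,2],rcond=None)[0]
    a=q[(r<D/2+.012)&(np.abs(q[:,2]-h-.006)<.012)]
    print('disc top z',c[2].round(4),'want',h+.009,'slope',c[:2].round(3),'n',len(d),'knob c',k[:,:2].mean(0).round(4),'ztop',np.median(k[:,2]).round(4),'want',h+.037,'disc bbox c',((a.max(0)+a.min(0))/2)[:2].round(4))
E
python3 -c "
from h import *
from plant import optics
shift([.465,.0875,.056])
s=optics.snapshot('wrist');knob(s,(257,177,30),status_z:=.2025-.055)
lidcheck(optics.snapshot('top'),np.array([.567,.307]),.071,.068)"
```

```text
t 5.55 tcp [0.4628 0.0863 0.198 ] rpy [ 1.7996e+02  3.0000e-02 -2.2650e+01] F [ 0.1 -0.3 -0.2] open 0.05 shift [ 0.0016 -0.0021  0.142 ]
n 535 z 0.143 c [ 0.0048 -0.0018] ext [0.0238 0.0233]
disc top z 0.0759 want 0.077 slope [-0.002 -0.001] n 167 knob c [0.5659 0.3058] ztop 0.1032 want 0.10500000000000001 disc bbox c [0.5666 0.3068]
```

Medium lid is home and flat (0.8 mm camera bias, as with the table). Grasp the widest.

pendant(rows={"increments":[[0.003, -0.002, 0.06, 0, 0.05], [0.003, -0.002, 0.12, 0, 0.05], [0.003, -0.002, 0.142, 0, 0.05], [0.003, -0.002, 0.142, 0, 0.05], [0.003, -0.002, 0.142, 0, 0.0], [0.003, -0.002, 0.142, 0, 0.0], [0.003, -0.002, 0.142, 0, 0.0], [0.003, -0.002, 0.142, 0, 0.0]]})

```text
clock: 6.65
tool_pos: [0.4667, 0.0875, 0.0569]
orientation: [-180.0, -0.0, -22.6]
force: [-1.1, 1.0, 0.7]
opening: 0.0233
gripper_force: 30.0
```

```bash
python3 -c "
from h import *
shift([.5755,-.364,.2])"
```

```text
t 6.65 tcp [0.4667 0.0875 0.0569] rpy [-1.7996e+02 -3.0000e-02 -2.2620e+01] F [-1.1  1.   0.7] open 0.0233 shift [ 0.2741  0.3748 -0.1433]
```

pendant(rows={"increments":[[0, 0, -0.06, 0, 0.0], [0, 0, -0.12, 0, 0.0], [0, 0, -0.15, 0, 0.0], [0.034, 0.047, -0.15, 0, 0.0], [0.069, 0.094, -0.15, 0, 0.0], [0.103, 0.141, -0.15, 0, 0.0], [0.137, 0.188, -0.15, 0, 0.0], [0.171, 0.235, -0.15, 0, 0.0]]})

```text
clock: 7.65
tool_pos: [0.5339, -0.1973, 0.2067]
orientation: [-180.0, -0.0, -22.6]
force: [0.9, 0.5, -1.1]
opening: 0.023
gripper_force: 30.0
```

```bash
python3 -c "
from h import *
shift([.5765,-.364,.2])"
```

```text
t 7.65 tcp [ 0.5339 -0.1973  0.2067] rpy [-1.7998e+02 -1.0000e-02 -2.2620e+01] F [ 0.9  0.5 -1.1] open 0.023 shift [0.1034 0.1375 0.0067]
```

pendant(rows={"increments":[[0.034, 0.046, 0, 0, 0.0], [0.069, 0.092, 0, 0, 0.0], [0.103, 0.1375, 0, 0, 0.0], [0.103, 0.1375, 0, 0, 0.0], [0.103, 0.1375, 0, 0, 0.0]]})

```text
clock: 8.28
tool_pos: [0.5755, -0.3621, 0.2058]
orientation: [-180.0, 0.1, -22.7]
force: [-0.1, 0.1, -0.5]
opening: 0.0229
gripper_force: 30.0
```

```bash
python3 -c "
from h import *
from plant import optics
shift([.5768,-.364,.0569+.064])
s=optics.snapshot('wrist');np.savez('w4.npz',**s);cv2.imwrite('pics/w4.png',s['frame'][:,:,::-1])"
```

```text
t 8.28 tcp [ 0.5755 -0.3621  0.2058] rpy [-1.7999e+02  8.0000e-02 -2.2690e+01] F [-0.1  0.1 -0.5] open 0.0229 shift [0.0021 0.0013 0.0849]
```

View pics/w4.png

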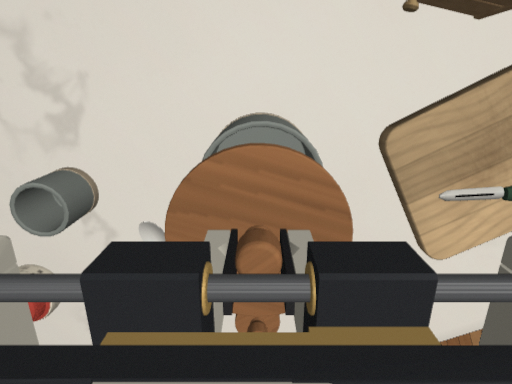

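The widest lid is level at (259,215), over the widest jar centred near col 262. Descending.

pendant(rows={"increments":[[0.002, 0.001, 0.05, 0, 0.0], [0.002, 0.001, 0.07, 0, 0.0], [0.002, 0.001, 0.08, 0, 0.0], [0.002, 0.001, 0.086, 0, 0.0], [0.002, 0.001, 0.086, 0, 0.0]]})

```text
clock: 8.95
tool_pos: [0.578, -0.3637, 0.1213]
orientation: [180.0, -0.1, -22.6]
force: [0.9, -3.2, -1.7]
opening: 0.0231
gripper_force: 30.0
```

pendant(rows={"increments":[[0, 0, 0.001, 0, 0.05], [0, 0, 0.001, 0, 0.05], [0, 0, 0.001, 0, 0.05], [0, 0, -0.05, 0, 0.05], [0, 0, -0.09, 0, 0.05], [0, 0, -0.09, 0, 0.05]]})

```text
clock: 9.7
tool_pos: [0.5794, -0.3644, 0.2151]
orientation: [-180.0, -0.4, -22.6]
force: [-1.5, -0.1, -0.2]
opening: 0.0501
gripper_force: 0.0
```

```bash
python3 -c "
from h import *
from plant import optics
shift([.4005,-.286,.2])
lidcheck(optics.snapshot('top'),np.array([.5755,-.364]),.109,.082)"
```

```text
t 9.7 tcp [ 0.5794 -0.3644  0.2151] rpy [-180.     -0.42  -22.6 ] F [-1.5 -0.1 -0.2] open 0.0501 shift [-0.1954 -0.0037  0.0137]
disc top z 0.0902 want 0.091 slope [-0.004 -0.004] n 458 knob c [ 0.5741 -0.3622] ztop 0.1181 want 0.119 disc bbox c [ 0.5704 -0.3695]
```

pendant(rows={"increments":[[-0.195, -0.004, 0.012, 0, 0.05], [-0.195, -0.004, 0.012, 0, 0.05], [-0.195, -0.004, 0.012, 0, 0.05], [-0.195, -0.004, 0.012, 0, 0.05], [-0.195, -0.004, 0.012, 0, 0.05]]})

```text
clock: 10.38
tool_pos: [0.3989, -0.2848, 0.1986]
orientation: [-180.0, -0.0, -22.6]
force: [0.9, -0.5, 0.8]
opening: 0.05
gripper_force: 0.0
```

```bash
python3 -c "
from h import *
from plant import optics
shift([.4005,-.286,.056])
s=optics.snapshot('wrist');knob(s,(257,177,30),.145)"
```

```text
t 10.38 tcp [ 0.3989 -0.2848  0.1986] rpy [-1.7999e+02 -2.0000e-02 -2.2600e+01] F [ 0.9 -0.5  0.8] open 0.05 shift [0.0019 0.0005 0.1426]
n 528 z 0.1434 c [0.005  0.0029] ext [0.023  0.0232]
```

pendant(rows={"increments":[[0.003, 0.002, 0.06, 0, 0.05], [0.003, 0.002, 0.12, 0, 0.05], [0.003, 0.002, 0.142, 0, 0.05], [0.003, 0.002, 0.142, 0, 0.05], [0.003, 0.002, 0.142, 0, 0.0], [0.003, 0.002, 0.142, 0, 0.0], [0.003, 0.002, 0.142, 0, 0.0], [0.003, 0.002, 0.142, 0, 0.0]]})

```text
clock: 11.42
tool_pos: [0.4013, -0.288, 0.0568]
orientation: [-180.0, -0.0, -22.6]
force: [0.3, 0.3, 0.8]
opening: 0.0233
gripper_force: 30.0
```

```bash
python3 -c "
from h import *
shift([.6295,-.158,.206])"
```

```text
t 11.43 tcp [ 0.4013 -0.288   0.0568] rpy [-1.7999e+02 -4.0000e-02 -2.2620e+01] F [0.3 0.3 0.8] open 0.0233 shift [ 0.1607 -0.2078 -0.149 ]
```

pendant(rows={"increments":[[0, 0, -0.06, 0, 0.0], [0, 0, -0.12, 0, 0.0], [0, 0, -0.15, 0, 0.0], [0.036, -0.046, -0.15, 0, 0.0], [0.072, -0.092, -0.15, 0, 0.0], [0.108, -0.138, -0.15, 0, 0.0], [0.144, -0.184, -0.15, 0, 0.0], [0.161, -0.208, -0.15, 0, 0.0]]})

```text
clock: 12.42
tool_pos: [0.6318, -0.1562, 0.2061]
orientation: [180.0, 0.0, -22.5]
force: [-1.3, -0.7, -0.5]
opening: 0.0232
gripper_force: 30.0
```

pendant(rows={"increments":[[0, 0, 0, 0, 0], [0, 0, 0, 0, 0]]})

```text
clock: 12.68
tool_pos: [0.6291, -0.1579, 0.2063]
orientation: [180.0, 0.0, -22.6]
force: [0.4, -0.3, -0.9]
opening: 0.0232
gripper_force: 30.0
```

```bash
python3 -c "
from h import *
from plant import optics
shift([.6295,-.158,.0568+.044])
s=optics.snapshot('wrist');np.savez('w5.npz',**s);cv2.imwrite('pics/w5.png',s['frame'][:,:,::-1])"
```

```text
t 12.68 tcp [ 0.6291 -0.1579  0.2063] rpy [ 1.7999e+02  4.0000e-02 -2.2620e+01] F [ 0.4 -0.3 -0.9] open 0.0232 shift [ 4.000e-04 -1.000e-04  1.055e-01]
```

View pics/w5.png

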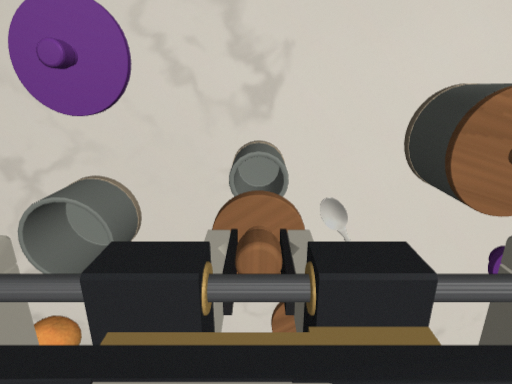

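The small lid is level at (259,220), with the small jar at (259,175). They are aligned, so I descend, release and rise.

pendant(rows={"increments":[[0, 0, 0.05, 0, 0.0], [0, 0, 0.085, 0, 0.0], [0, 0, 0.097, 0, 0.0], [0, 0, 0.104, 0, 0.0], [0, 0, 0.1055, 0, 0.0], [0, 0, 0.1055, 0, 0.0]]})

```text
clock: 13.48
tool_pos: [0.6304, -0.1579, 0.1023]
orientation: [-180.0, -0.1, -22.6]
force: [-0.5, 0.3, -0.2]
opening: 0.0231
gripper_force: 30.0
```

pendant(rows={"increments":[[0, 0, 0.001, 0, 0.05], [0, 0, 0.001, 0, 0.05], [0, 0, 0.001, 0, 0.05], [0, 0, -0.05, 0, 0.05], [0, 0, -0.1, 0, 0.05], [0, 0, -0.1, 0, 0.05]]})

```text
clock: 14.22
tool_pos: [0.6322, -0.1581, 0.2063]
orientation: [-179.9, -0.5, -22.6]
force: [0.6, 0.5, -0.7]
opening: 0.0501
gripper_force: 0.0
```

```bash
python3 -c "
from h import *
from plant import optics
shift([.427,-.138,.2])
lidcheck(optics.snapshot('top'),np.array([.6285,-.158]),.055,.062)"
```

```text
t 14.22 tcp [ 0.6322 -0.1581  0.2063] rpy [-179.85   -0.47  -22.58] F [ 0.6  0.5 -0.7] open 0.0501 shift [-0.1973  0.0602  0.0045]
disc top z 0.0698 want 0.071 slope [0.021 0.019] n 20 knob c [ 0.6284 -0.1565] ztop 0.0977 want 0.099 disc bbox c [ 0.6274 -0.157 ]
```

pendant(rows={"increments":[[-0.195, 0.06, 0.003, 0, 0.05], [-0.195, 0.06, 0.003, 0, 0.05], [-0.195, 0.06, 0.003, 0, 0.05], [-0.195, 0.06, 0.003, 0, 0.05], [-0.195, 0.06, 0.003, 0, 0.05], [-0.195, 0.06, 0.003, 0, 0.05]]})

```text
clock: 15.02
tool_pos: [0.4279, -0.1382, 0.198]
orientation: [180.0, -0.0, -22.6]
force: [0.2, -0.4, -0.1]
opening: 0.0497
gripper_force: 0.0
```

```bash
python3 -c "
from h import *
from plant import optics
shift([.427,-.138,.056])
s=optics.snapshot('wrist');knob(s,(257,177,30),.147)
lidcheck(optics.snapshot('top'),np.array([.6285,-.158]),.055,.062)"
```

```text
t 15.03 tcp [ 0.4279 -0.1382  0.198 ] rpy [ 1.800e+02 -2.000e-02 -2.261e+01] F [ 0.2 -0.4 -0.1] open 0.0497 shift [-9.00e-04  1.00e-04  1.42e-01]
n 546 z 0.143 c [0.0017 0.0018] ext [0.0237 0.0234]
disc top z 0.0696 want 0.071 slope [ 0.037 -0.073] n 24 knob c [ 0.6285 -0.1565] ztop 0.0973 want 0.099 disc bbox c [ 0.6287 -0.157 ]
```

pendant(rows={"increments":[[0.0, 0.001, 0.06, 0, 0.05], [0.0, 0.001, 0.12, 0, 0.05], [0.0, 0.001, 0.142, 0, 0.05], [0.0, 0.001, 0.142, 0, 0.05], [0.0, 0.001, 0.142, 0, 0.0], [0.0, 0.001, 0.142, 0, 0.0], [0.0, 0.001, 0.142, 0, 0.0], [0.0, 0.001, 0.142, 0, 0.0]]})

```text
clock: 16.12
tool_pos: [0.4264, -0.1392, 0.0562]
orientation: [-180.0, -0.0, -22.6]
force: [0.1, -1.1, -0.9]
opening: 0.0228
gripper_force: 30.0
```

```bash
python3 -c "
from h import *
shift([.6465,.0295,.206])"
```

```text
t 16.12 tcp [ 0.4264 -0.1392  0.0562] rpy [-1.7998e+02 -2.0000e-02 -2.2630e+01] F [ 0.1 -1.1 -0.9] open 0.0228 shift [ 0.1383 -0.2404 -0.1496]
```

pendant(rows={"increments":[[0, 0, -0.06, 0, 0.0], [0, 0, -0.12, 0, 0.0], [0, 0, -0.15, 0, 0.0], [0.03, -0.052, -0.15, 0, 0.0], [0.06, -0.104, -0.15, 0, 0.0], [0.09, -0.156, -0.15, 0, 0.0], [0.12, -0.208, -0.15, 0, 0.0], [0.138, -0.24, -0.15, 0, 0.0]]})

```text
clock: 17.12
tool_pos: [0.6475, 0.0311, 0.2054]
orientation: [180.0, 0.0, -22.6]
force: [-0.3, -0.2, -1.7]
opening: 0.0229
gripper_force: 30.0
```

pendant(rows={"increments":[[0, 0, 0, 0, 0], [0, 0, 0, 0, 0]]})

```text
clock: 17.38
tool_pos: [0.6453, 0.0291, 0.2055]
orientation: [180.0, 0.1, -22.6]
force: [-0.5, -0.8, -1.2]
opening: 0.0234
gripper_force: 30.0
```

```bash
python3 -c "
from h import *
from plant import optics
shift([.6465,.0295,.0562+.057])
s=optics.snapshot('wrist');np.savez('w6.npz',**s);cv2.imwrite('pics/w6.png',s['frame'][:,:,::-1])"
```

```text
t 17.38 tcp [0.6453 0.0291 0.2055] rpy [ 1.7996e+02  6.0000e-02 -2.2620e+01] F [-0.5 -0.8 -1.2] open 0.0234 shift [ 0.0011 -0.0009  0.0923]
```

View pics/w6.png

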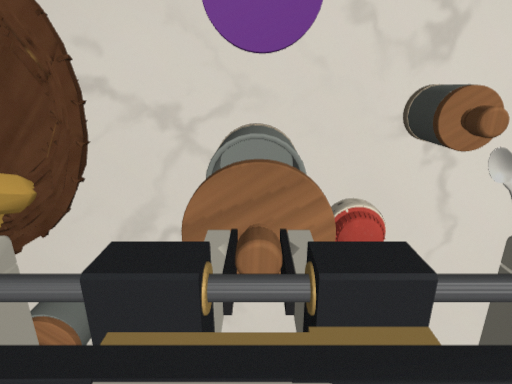

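The large lid is level at (258,215), over the large jar centred near col 256. The small lid sits flat at the right, around (470,118). Descending.

pendant(rows={"increments":[[0.001, -0.001, 0.05, 0, 0.0], [0.001, -0.001, 0.075, 0, 0.0], [0.001, -0.001, 0.086, 0, 0.0], [0.001, -0.001, 0.092, 0, 0.0], [0.001, -0.001, 0.093, 0, 0.0], [0.001, -0.001, 0.093, 0, 0.0]]})

```text
clock: 18.18
tool_pos: [0.6478, 0.0299, 0.1141]
orientation: [-179.9, -0.1, -22.6]
force: [0.7, 1.2, -0.9]
opening: 0.0231
gripper_force: 30.0
```

pendant(rows={"increments":[[0, 0, 0.001, 0, 0.05], [0, 0, 0.001, 0, 0.05], [0, 0, 0.001, 0, 0.05], [0, 0, -0.05, 0, 0.05], [0, 0, -0.1, 0, 0.05], [-0.05, 0, -0.12, 0, 0.05], [-0.1, 0, -0.12, 0, 0.05], [-0.12, 0, -0.12, 0, 0.05]]})

```text
clock: 19.18
tool_pos: [0.5346, 0.0765, 0.2339]
orientation: [-179.9, -0.0, -22.6]
force: [0.1, 0.8, 0.5]
opening: 0.0501
gripper_force: 0.0
```

pendant(rows={"increments":[[0, 0, 0, 0, 0.05], [0, 0, 0, 0, 0.05]]})

```text
clock: 19.42
tool_pos: [0.5373, 0.076, 0.2331]
orientation: [180.0, -0.0, -22.6]
force: [0.2, 0.3, -0.6]
opening: 0.0501
gripper_force: 0.0
```

```bash
python3 -c "
from h import *
from plant import optics
s=optics.snapshot('top')
for c,D,h in [((.6285,-.158),.055,.062),((.567,.307),.071,.068),((.646,.0295),.089,.075),((.5755,-.364),.109,.082)]: lidcheck(s,np.array(c),D,h)
V=optics.snapshot('side');cv2.imwrite('pics/end.png',V['frame'][:,:,::-1]); a=s['frame'][:,:,::-1];cv2.imwrite('pics/end.png',cv2.resize(np.hstack([a[100:290,90:400],V['frame'][120:310,120:400,::-1]]),None,fx=1.35,fy=1.35))"
```

```text
disc top z 0.07 want 0.071 slope [ 0.051 -0.059] n 24 knob c [ 0.6279 -0.1565] ztop 0.0975 want 0.099 disc bbox c [ 0.6291 -0.1568]h.py:36: RuntimeWarning: Mean of empty slice.
  print('disc top z',c[2].round(4),'want',h+.009,'slope',c[:2].round(3),'n',len(d),'knob c',k[:,:2].mean(0).round(4),'ztop',np.median(k[:,2]).round(4),'want',h+.037,'disc bbox c',((a.max(0)+a.min(0))/2)[:2].round(4))
  ret = um.true_divide(
  return _methods._mean(a, axis=axis, dtype=dtype,
  ret = ret.dtype.type(ret / rcount)
Traceback (most recent call last):
  File "h.py", line 36, in lidcheck
    print('disc top z',c[2].round(4),'want',h+.009,'slope',c[:2].round(3),'n',len(d),'knob c',k[:,:2].mean(0).round(4),'ztop',np.median(k[:,2]).round(4),'want',h+.037,'disc bbox c',((a.max(0)+a.min(0))/2)[:2].round(4))
                                                                                                                                                                                       ~~~~~^^^
ValueError: zero-size array to reduction operation maximum which has no identity
```

pendant(rows={"increments":[[0, 0.2, 0, 0, 0.05], [0, 0.2, 0, 0, 0.05], [0, 0.2, 0, 0, 0.05], [0, 0.2, 0, 0, 0.05], [0, 0.2, 0, 0, 0.05], [0, 0.2, 0, 0, 0.05]]}, lines="1,2")

```text
clock: 20.23
tool_pos: [0.4604, -0.1082, 0.2329]
```

```bash
python3 -c "
from h import *
from plant import optics
s=optics.snapshot('top');V=optics.snapshot('side')
cv2.imwrite('pics/end.png',cv2.resize(np.hstack([s['frame'][100:290,90:400,::-1],V['frame'][120:310,120:400,::-1]]),None,fx=1.35,fy=1.35))
for c,D,h in [((.6285,-.158),.055,.062),((.567,.307),.071,.068),((.646,.0295),.089,.075),((.5755,-.364),.109,.082)]:
  for k in (s,V):
    try: lidcheck(k,np.array(c),D,h)
    except Exception as e: print(h,'hidden')" 2>/dev/null
```

```text
disc top z 0.0776 want 0.071 slope [-0.274 -0.272] n 5 knob c [ 0.6399 -0.1574] ztop 0.0987 want 0.099 disc bbox c [ 0.6486 -0.1542]
disc top z 0.0685 want 0.071 slope [0.017 0.028] n 14 knob c [ 0.626  -0.1633] ztop 0.0953 want 0.099 disc bbox c [ 0.6287 -0.1627]
disc top z 0.0757 want 0.077 slope [-0.001 -0.007] n 170 knob c [0.5658 0.3056] ztop 0.103 want 0.10500000000000001 disc bbox c [0.5667 0.3062]
disc top z 0.0736 want 0.077 slope [-0.01   0.014] n 21 knob c [nan nan] ztop nan want 0.10500000000000001 disc bbox c [0.5587 0.2966]
disc top z 0.0829 want 0.08399999999999999 slope [-0.007  0.001] n 382 knob c [0.647 0.029] ztop 0.1101 want 0.11199999999999999 disc bbox c [0.6469 0.0308]
disc top z 0.081 want 0.08399999999999999 slope [-0.002 -0.008] n 122 knob c [0.6452 0.0228] ztop 0.1081 want 0.11199999999999999 disc bbox c [0.6459 0.0261]
disc top z 0.0901 want 0.091 slope [-0.  0.] n 715 knob c [ 0.576  -0.3619] ztop 0.1173 want 0.119 disc bbox c [ 0.5757 -0.3638]
disc top z 0.0885 want 0.091 slope [-0.002 -0.003] n 571 knob c [ 0.5744 -0.3686] ztop 0.1157 want 0.119 disc bbox c [ 0.5754 -0.3667]
```

View pics/end.png

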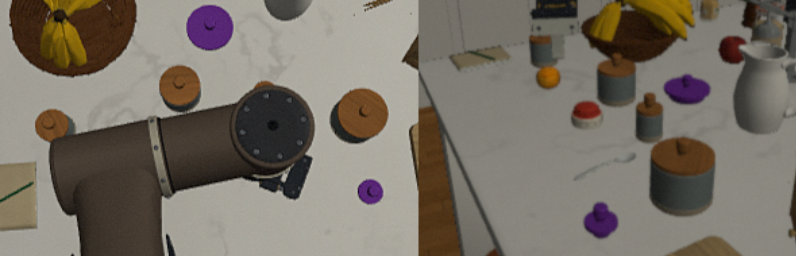

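All four brown lids sit flat and home with the same camera bias as the table. The large one is at (180,88) and the widest at (359,115). In the side half the small lid is flat at (649,105). The timer and mandarin are unmoved, and the gripper touches nothing.

```bash
python3 -c "
from plant import job
print(job.close_job())"
```

```text
the job is handed in; nothing more can be done
None
```

All four jars are closed, each with its own lid flat and home by the depth checks (the small one less surely, as few depth points fell on its disc); the timer and mandarin look unmoved, and the job was handed in at about 20 s, with no verdict returned.

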